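# Take the dial padlock off the strongbox

## Robot

A 7-joint arm with a two-finger parallel gripper is mounted at the origin on a cart in front of the work surface, level with it; the furniture and walls round the work are solid. World frame = base frame: x ahead of the robot, y to its left, z up, the work surface at z = 0. Lengths are in m, angles in rad, forces in N, time in s.
With the tool pointing down it reaches from about 0.4 to 0.85 m from the base axis. Payload 10.4 kg.
Tool frame: the origin (TCP) lies midway between the tips of the shut fingers; the grasp point (between the pads) lies 19 mm behind it (manip.tcp_to_grasp is the distance from the TCP to the grasp point, in m); z points along the fingers, y is the line along which they close (so a half turn about z gives the same grasp; the last joint's range is limited). The gripper opens to 85 mm and grips with 20 to 120 N. Pads are 22 mm wide; open, the fingers measure 114 mm over their backs; the gripper's body (76 mm by 85 mm) begins 54 mm behind the grasp point. The pads swing forward as they close: fully open they stand 13 mm farther back than shut.
Start: joints at [1.133, 0.332, -0.065, 1.46, 0.022, 1.35, -0.088], TCP at [0.252, -0.572, 0.231] pointing down, gripper open.
Joint ranges: [-2.6, 2.6], [-0.5, 2.12], [-1.47, 1.34], [0.16, 2.42], [-1.27, 4.41], [0.06, 2.06], [-2.6, 2.6]. Speed limits (rad/s): [2.22, 2.22, 2.79, 2.79, 3.14, 3.14, 3.14].

## Interface

Orientations are given as a unit quaternion [x, y, z, w].
In Python, from workcell import manip gives the robot as it stands.
- The arm moves only by the shell command python3 -m jog 'ROWS' [FORCE]. ROWS is a JSON object of lists of equal length, an entry for each row: "offset": the shift along the world's x, y, z in m, a list of three; "yaw": the turn about the world's z in degrees; "jaw": the closure, from 0 (fully open) to 1 (shut). A call has 1 to 20 rows; each row shifts and turns the commanded pose from where the row before left it; what a row does not reach is not made up. A row lasts 1/12 s, in which the tool goes at most 41.7 mm and 7.16 degrees, less where a joint would pass 70% of its speed; a pose out of reach is approached as far as the arm can. A call is refused whole if a number of a shift passes 0.0417 or a number of a turn 7.16, either way. A call with a gripper value outside its range is refused whole. The fingers move at their own pace and stop on an object; FORCE is the grip in N (left out, the last holds). Time passes only in rows, so rows that do not move let the fingers close. It gives the time, the measured TCP pose, the force, the opening and the grip force at its end, in the units of the state.
- manip.get_obs(): the state, without advancing time (a new reading comes with each control period).
- manip.camera(name): name is "side" or "top" or "wrist"; returns a dict with "frame" (480x640x3 uint8, red, green, blue), "camera_matrix" (3x3 intrinsics, pixels), "eye" and "attitude" of the camera in the world; the wrist camera has in their place "hand_eye" (4x4, takes a point from camera to tool coordinates, whose origin is the TCP and whose axes are the flange's). Camera axes: x right, y up, looking along -z (the intrinsics and any distortion apply to the point x, -y, -z); pixel columns grow to the right and rows downward; lengths in m; the calibration is good to about 2 mm. A picture is of the moment at which its call begins: read the wrist's pose just before it. There is no depth.
- manip.hand_in(): hands the job in; it is judged then, once.
Trained networks look in a picture, given as the dict that the camera call returned (one of the last four; its "shot" number tells which), for a name from the list of things; names that differ only in an ending like _2 or _b are one class to them, and where a whole thing is asked for, a point or a joint stands for the part that bears it (a point fixed in the world has none). Each returns a list of dicts, best first, with "score" (0 to 1); they miss things now and then, are a little off and sometimes report something else, mostly with a low value. They report only what shows in the picture. A call takes as long as a camera call. They do not tell look-alikes from the thing itself.
- manip.masks_of(picture, name): "region" (480x640 bool, what is visible of it).
- manip.tip_of(picture, name): "at" ([x, y, z] in m, in world coordinates, good to about 4 mm: a listed point, or the origin of a listed thing).
The state is a dict: "clock": time; "joint_pos": joint angles; "joint_velocities": joint speeds; "tau": joint torques, N m; "position": TCP position; "ee_rot": TCP orientation; "ft_force": force on the tool from outside, world axes, zero at the start; "torque": the same for the moment, N m; "grip_width": opening from 0.0 (shut) to 1.0 (fully open); "grasp_force": force on a finger pad.
Only numpy, scipy, OpenCV 4.12 (cv2) and the standard library are available. Lean on these libraries where they do the work, as an engineer would, in place of code of your own. Each camera call takes 0.05 s, during which the arm holds its last target. There are 200 camera calls.

## Task

Take the dial padlock off the hasp of the grey strongbox: turn its dial until it clicks home with the white pointer at the white index line on the shackle side, then pull the shackle straight out to its stop, with the padlock staying in its seat. Lift the open padlock out of the seat and finish holding it up, level and still, with its underside at least 10 cm above the strongbox lid, its shackle still drawn out; do not let go, and leave the beaker, the red puck and the small dark purple bottle standing where they are.

Things in the scene. Friction and masses are not known exactly. Their poses are not given: they have to be found in the camera images.
- lockbox: Grey strongbox, fixed, 204 x 154 mm (x, y), lid top at 60 mm. Origin: centre of underside; z up; -x end towards the robot. A rim 8 mm high, 5 mm thick (a 20 mm high stop between the shackle legs) frames the padlock's seat (73 x 63 mm). A wire staple (23 mm wide, 26 mm high), 46.5 mm to -x and 22 mm to +y of the seat, straddles a shackle leg: it frees the padlock once the shackle is out over 21 mm.
- seat (a point): Centre of the padlock's seat, on the lid's top surface: 40 mm to +x of the strongbox's centre, 60 mm above its underside.
- lock: Loose steel padlock, 0.4 to 0.65 kg, lying on its back in the seat; body 70 mm along its x, 60 mm along its y, 26 mm thick. Origin: centre of its underside; z up (dial side), -x points to the shackle. Can be gripped from above across y (60 mm), over the 8 mm rim, at the middle of its flat long sides. About 1.5 mm play in the seat; same yaw as the strongbox.
- dial_top (a point): Centre of the top of the padlock's dial, on its axis: 6 mm to +x of the padlock's centre, 50 mm above its underside. The dial is a round black knurled knob, diameter 32 mm, 20 mm high, on a 45 mm skirt 4.5 mm high; a white pointer line runs from its centre over its edge. A fixed white index line lies on the padlock's top face beside the skirt, on the shackle (-x) side.
- dial (a joint): Turn of the dial about the padlock's z, rad, positive anticlockwise from above, limits -3 to 3. 0: pointer at the index line, shackle free; over about 0.15 rad off, the shackle is blocked. Sprung notch clicks every 0.524 rad (0 is one), peak torque about 0.1 N m; it snaps to the nearest notch when let go. Starts 2 to 5 clicks to the positive side.
- shackle_bar (a point): Middle of the shackle's cross-bar. The shackle is a level U of 8 mm round steel, its centre line 13.5 mm above the padlock's underside, legs along x 22 mm either side of the middle (36 mm between them). Shut, the bar's centre line is 87 mm to -x of the padlock's centre; about 34 mm clear between bar and staple, 48 mm between bar and body.
- shackle (a joint): Travel of the shackle out of the padlock along the padlock's -x, m: 0 shut, 0.030 at its stop. It needs about 2 to 3 N and stays where it is left.
- beaker: Clear beaker, 68 mm wide, 83 mm high, bystander right of the work. Origin: centre of its underside.
- magnet_puck: Round red puck, 36 mm wide, 12 mm high, bystander right of the work. Origin: centre of its underside.
- stain_bottle: Small dark purple bottle with white cap, 38 mm wide, 85 mm high, bystander left of the work. Origin: centre of its underside.
Mind the look-alikes: they are no part of the job. What is shaped like the lock but green is not meant.

How it is judged:
On the way, in this order (a step that is already met when the one before it is completed fails the run):
1. the dial's pointer stands at the index line (within 0.13 rad), shackle still shut, padlock in its seat (value of joint dial between -0.13 and 0.13 rad and value of joint shackle below 0.006 m and horizontal distance between lock and seat below 0.008 m and height (world z) of lock below 0.068 m), for 0.2 s.
2. the shackle is drawn out to its stop (more than 26 of 30 mm) with the padlock still in its seat (value of joint shackle above 0.026 m and horizontal distance between lock and seat below 0.008 m and height (world z) of lock below 0.068 m), for 0.2 s.
At the end, for the whole second after the job is handed in: The padlock is held by the fingers with its underside more than 90 mm above the strongbox lid, within 0.26 rad (15 degrees) of level, at rest, touching the strongbox nowhere, its shackle drawn out more than 22 mm (z of lock in the frame of seat above 0.09 m and value of joint shackle above 0.022 m and angle between lock's own z axis and vertical below 0.26 rad and contact force between lock and the fingers above 2 N and contact force between lock and lockbox below 0.05 N and linear speed of lock below 0.03 m/s and angular speed of lock below 0.3 rad/s); the arm keeps its last pose, push and grip.
It fails at once if the beaker is pushed more than 30 mm from its place or tipped over (distance of beaker from where it was at the start of the episode above 0.03 m or angle between beaker's own z axis and vertical above 0.5 rad).
It fails at once if the red puck is pushed more than 30 mm from its place or tipped over (distance of magnet_puck from where it was at the start of the episode above 0.03 m or angle between magnet_puck's own z axis and vertical above 0.5 rad).
It fails at once if the small purple bottle is pushed more than 30 mm from its place or tipped over (distance of stain_bottle from where it was at the start of the episode above 0.03 m or angle between stain_bottle's own z axis and vertical above 0.5 rad).
It also fails if it takes over 61 s, if anything falls off the work surface, if the arm or the gripper's body presses on something with over 40 N, if the wrist force passes 120 N, or if a joint passes its speed limit or range.

## Working session

There is one attempt and no reset: what is moved stays moved. The work goes in short steps, Python scripts to look and compute and a shell command to move; the robot and the scene stay as the last step left them, time stands still between calls to the robot, and variables do not carry over. Pictures are saved under pics/ and viewed, at most 10 in all, crops included, and the job is handed in when it is done.

```bash
mkdir -p pics
cat > h.py <<'E'
from workcell import manip
import numpy as np, cv2
from scipy.spatial.transform import Rotation as R
def pose():
    o=manip.get_obs(); print('t',round(o['clock'],2),'p',np.round(o['position'],4),'yaw',np.round(R.from_quat(o['ee_rot']).as_euler('zyx',degrees=True),1),'F',np.round(o['ft_force'],1),'w',round(o['grip_width'],3),'g',o['grasp_force']); return o
def save(p,n): cv2.imwrite('pics/'+n+'.png',p['frame'][:,:,::-1])
E
python3 - <<'E'
from h import *
o=pose(); print(o['joint_pos'])
ims=[]
for c in ['top','side']:
    p=manip.camera(c); ims.append(p['frame']); print(c,p.get('eye'))
    for n in ['lockbox','lock','dial_top','shackle_bar','beaker','magnet_puck','stain_bottle']:
        print(n,[(np.round(r['at'],3).tolist(),round(r['score'],2)) for r in manip.tip_of(p,n)][:3])
    save(p,c)
E
```

```text
t 0.0 p [ 0.2517 -0.5717  0.2305] yaw [ -23.8   -0.  -179.9] F [ 0.5  1.1 -0.4] w 0.996 g 0.0
[ 1.13338084  0.33289031 -0.06468141  1.46095629  0.02157542  1.34984994
 -0.0884865 ]
top [ 0.50092421 -0.07407893  1.13484635]
lockbox [([0.544, 0.05, 0.002], 0.89)]
lock [([0.539, -0.176, -0.0], 0.98), ([0.585, 0.034, 0.064], 0.95)]
dial_top [([0.592, 0.036, 0.108], 0.75), ([0.536, -0.18, 0.054], 0.72)]
shackle_bar [([0.503, 0.057, 0.076], 0.81), ([0.6, -0.112, 0.012], 0.56)]
beaker [([0.571, -0.379, 0.001], 0.68)]
magnet_puck [([0.461, -0.259, 0.001], 0.76)]
stain_bottle [([0.651, 0.271, -0.004], 0.81)]
side [ 0.59954938 -0.68079485  1.11438301]
lockbox [([0.539, 0.045, -0.001], 0.76)]
lock [([0.583, 0.035, 0.055], 0.93), ([0.544, -0.18, -0.001], 0.75)]
dial_top [([0.535, -0.18, 0.051], 0.78), ([0.592, 0.031, 0.107], 0.51)]
shackle_bar [([0.604, -0.115, 0.016], 0.57), ([0.498, 0.059, 0.07], 0.52)]
beaker [([0.568, -0.378, 0.004], 0.62), ([0.5, 0.058, 0.072], 0.3)]
magnet_puck [([0.457, -0.26, -0.003], 0.61), ([0.596, 0.035, 0.113], 0.54)]
stain_bottle [([0.651, 0.273, -0.003], 0.85)]
```

View pics/top.png

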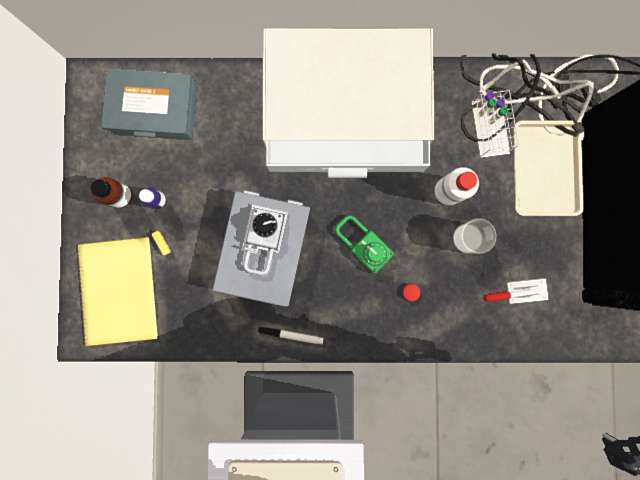

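View pics/side.png

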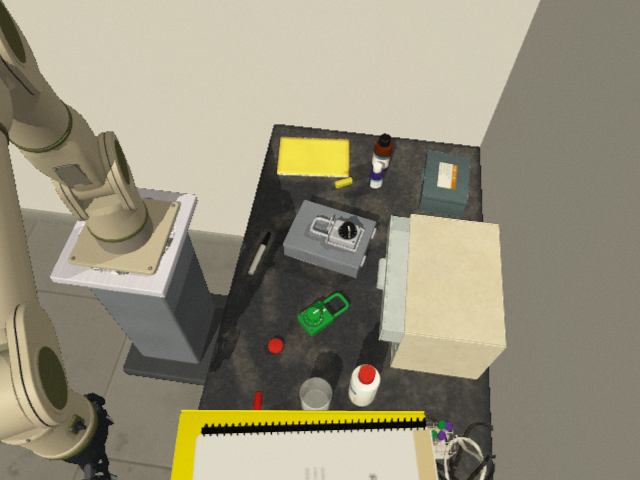

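The top view shows the strongbox at about (262,248), turned roughly -13°, with the steel padlock's dial at (265,225). The green look-alike is at (365,245). The side view agrees. I'll move over the box and use the wrist camera.

```bash
python3 -m jog '{"offset":[[0.018,0.038,0.002],[0.018,0.038,0.002],[0.018,0.038,0.002],[0.018,0.038,0.002],[0.018,0.038,0.002],[0.018,0.038,0.002],[0.018,0.038,0.002],[0.018,0.038,0.002],[0.018,0.038,0.002],[0.018,0.038,0.002],[0.018,0.038,0.002],[0.018,0.038,0.002],[0.018,0.038,0.002],[0.018,0.038,0.002],[0.018,0.038,0.002],[0.018,0.038,0.002],[0,0,0],[0,0,0]],"yaw":[0,0,0,0,0,0,0,0,0,0,0,0,0,0,0,0,0,0],"jaw":[0,0,0,0,0,0,0,0,0,0,0,0,0,0,0,0,0,0]}'
cat >> h.py <<'E'
def K(p): return np.array(p['camera_matrix'])
def cam(name):
    o=manip.get_obs(); p=manip.camera(name)
    if name=='wrist':
        T=np.eye(4); T[:3,:3]=R.from_quat(o['ee_rot']).as_matrix(); T[:3,3]=o['position']
        p['T']=T@np.array(p['hand_eye'])
    else:
        print(np.array(p['attitude']).shape); T=np.eye(4); a=np.array(p['attitude'])
        T[:3,:3]=a if a.shape==(3,3) else R.from_quat(a).as_matrix(); T[:3,3]=p['eye']; p['T']=T
    return p
def onz(p,uv,z):
    uv=np.atleast_2d(uv); d=np.c_[uv,np.ones(len(uv))]@np.linalg.inv(K(p)).T
    d=d*[1,-1,-1]; d=d@p['T'][:3,:3].T; e=p['T'][:3,3]
    return e+d*((z-e[2])/d[:,2])[:,None]
def proj(p,X):
    c=(np.atleast_2d(X)-p['T'][:3,3])@p['T'][:3,:3]; c=c*[1,-1,-1]; u=c@K(p).T; return u[:,:2]/u[:,2:]
E
python3 - <<'E'
from h import *
o=pose(); print(np.round(o['joint_pos'],2))
p=cam('wrist'); save(p,'w1'); print([k for k in p], p['T'][:3,3])
for n in ['lockbox','lock','dial_top','shackle_bar']:
    print(n,[(np.round(r['at'],3).tolist(),round(r['score'],2),np.round(proj(p,r['at']))) for r in manip.tip_of(p,n)][:2])
E
```

```text
clock: 2.3
position: [0.5373, 0.0326, 0.2629]
ee_rot: [0.978, 0.208, 0.0, -0.001]
ft_force: [0.5, -0.9, -0.2]
grip_width: 0.998
grasp_force: 0.0
t 2.3 p [0.5373 0.0326 0.2629] yaw [ -24.    -0.  -179.9] F [ 0.5 -0.9 -0.2] w 0.998 g 0.0
[ 0.42  0.18 -0.63  1.62  0.1   1.38 -1.38]
['frame', 'camera_matrix', 'hand_eye', 'shot', 'T'] [0.61320337 0.06659563 0.40511011]
lockbox [([0.549, 0.046, -0.003], 0.82, array([[316., 181.]]))]
lock [([0.586, 0.036, 0.06], 0.86, array([[340., 160.]])), ([0.545, -0.18, 0.004], 0.7, array([[485., 260.]]))]
dial_top [([0.535, -0.187, 0.052], 0.94, array([[504., 287.]])), ([0.594, 0.035, 0.111], 0.8, array([[348., 159.]]))]
shackle_bar [([0.503, 0.056, 0.075], 0.72, array([[285., 233.]])), ([0.604, -0.119, 0.01], 0.71, array([[469., 198.]]))]
```

View pics/w1.png

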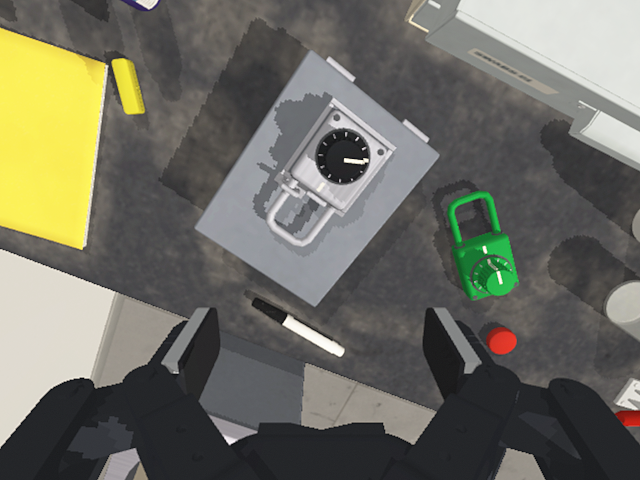

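The wrist view shows the lid corners at (312,52), (438,155), (317,306) and (195,228). The dial is at (344,157), its pointer aims right towards (367,161), and the index is near (321,187).

Run:
```python
from h import *
pose()
p=cam('wrist')
c=onz(p,[[312,52],[438,155],[317,306],[195,228]],0.06); print(np.round(c,4)); print('centre',c.mean(0))
l=[np.linalg.norm(c[i]-c[(i+1)%4]) for i in range(4)]; print(l)
for a,b in [(2,1),(3,0)]:
    d=c[b]-c[a]; print('x dir yaw',np.degrees(np.arctan2(d[1],d[0])))
for a,b in [(1,0),(2,3)]:
    d=c[b]-c[a]; print('y dir yaw',np.degrees(np.arctan2(d[1],d[0]))-90)
a=onz(p,[[344,157],[367,161]],0.11); d=a[1]-a[0]; print('ptr',a,np.degrees(np.arctan2(d[1],d[0])))
f=p['frame'][110:270,250:410]; cv2.imwrite('pics/w1c.png',cv2.resize(f,None,fx=3.7,fy=3.7,interpolation=cv2.INTER_CUBIC)[:,:,::-1])
```

```text
t 2.55 p [0.5368 0.0282 0.263 ] yaw [-23.6   0.  180. ] F [-0.1 -0.2  1. ] w 1.001 g 0.0
[[ 0.66    0.091   0.06  ]
 [ 0.6274 -0.0525  0.06  ]
 [ 0.4339 -0.0116  0.06  ]
 [ 0.466   0.1366  0.06  ]]
centre [0.54685784 0.04089212 0.06      ]
[np.float64(0.14720745378187314), np.float64(0.1977823397756888), np.float64(0.15165988490198978), np.float64(0.19929455805832813)]
x dir yaw -11.947410509123655
x dir yaw -13.23175576099331
y dir yaw -12.801667576404427
y dir yaw -12.224171281524448
ptr [[0.59343729 0.03305495 0.11      ]
 [0.59803407 0.01458395 0.11      ]] -76.02499250571749
```

View pics/w1c.png

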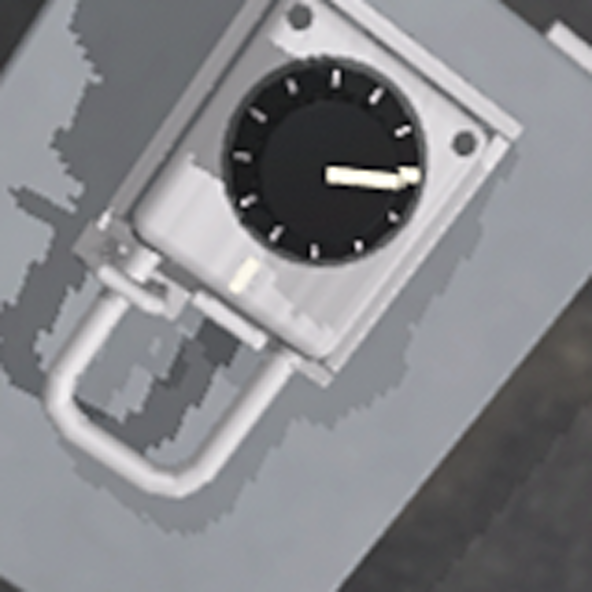

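The pointer is about 117° anticlockwise of the index, so that's 4 clicks (120°) to turn clockwise. The dial centre is about (0.593, 0.033).

```bash
python3 -m jog '{"offset":[[0.014,0.001,-0.025],[0.014,0.001,-0.025],[0.014,0.001,-0.025],[0.014,0.001,-0.025],[0,0,0],[0,0,0],[0,0,0],[0,0,0]],"yaw":[0,0,0,0,0,0,0,0],"jaw":[0,0,0,0,0.3,0.3,0.3,0.3]}' 30
python3 - <<'E'
from h import *
pose()
p=cam('wrist'); pose(); p=cam('wrist')
for n in ['lock','dial_top','shackle_bar']:
    print(n,[(np.round(r['at'],4).tolist(),round(r['score'],2),np.round(proj(p,r['at']))) for r in manip.tip_of(p,n)][:2])
save(p,'w2')
for r in manip.masks_of(p,'dial')[:2]:
    u=np.argwhere(r['region'])[:,::-1]; print(r['score'],u.mean(0),u.min(0),u.max(0))
pose()
E
```

```text
clock: 3.27
position: [0.5934, 0.0336, 0.1648]
ee_rot: [0.979, 0.206, 0.001, 0.0]
ft_force: [-0.5, -0.4, 0.8]
grip_width: 0.701
grasp_force: 0.0
t 3.27 p [0.5934 0.0336 0.1648] yaw [-2.37e+01  1.00e-01  1.80e+02] F [-0.5 -0.4  0.8] w 0.701 g 0.0
t 3.32 p [0.5934 0.0336 0.1648] yaw [-2.37e+01  1.00e-01  1.80e+02] F [-0.  -0.8  0.3] w 0.696 g 0.0
lock [([0.5826, 0.0384, 0.0606], 0.7, array([[310., 250.]])), ([0.547, -0.1799, -0.0006], 0.67, array([[497., 341.]]))]
dial_top [([0.5916, 0.0348, 0.1142], 0.89, array([[319., 271.]]))]
shackle_bar [([0.5009, 0.0589, 0.0744], 0.88, array([[242., 338.]])), ([0.6038, -0.1193, 0.014], 0.73, array([[482., 278.]]))]
0.88 [509.74956522 356.37565217] [483 347] [534 372]
0.62 [314.95355267 252.70528062] [282 219] [349 287]
t 3.57 p [0.593  0.0337 0.1636] yaw [-2.38e+01  1.00e-01  1.80e+02] F [-0.1 -0.1  0.2] w 0.699 g 0.0
```

View pics/w2.png

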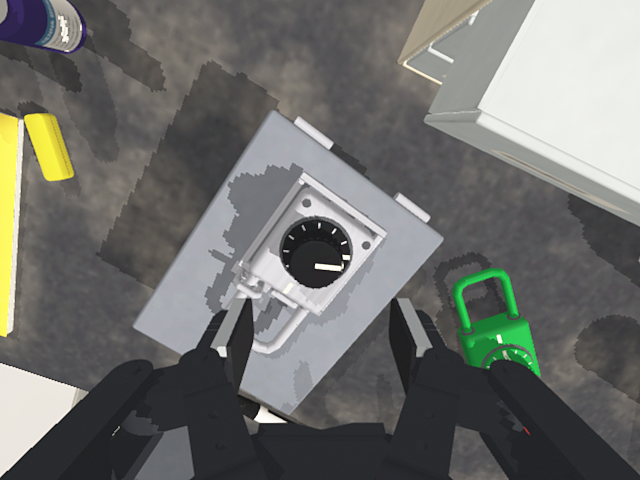

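The dial sits between the open fingers, with the knob-top centre near (315,266).

Run:
```python
from h import *
pose(); p=cam('wrist'); print(onz(p,[[315,266],[314,267]],0.11), onz(p,[[317,250]],0.09))
c=onz(p,[[277,111],[443,238],[135,327]],0.06); print(c, (c[1]+c[2])/2)
d=c[0]-c[2]; print(np.degrees(np.arctan2(d[1],d[0])))
```

```text
t 3.57 p [0.593  0.0337 0.1636] yaw [-2.38e+01  1.00e-01  1.80e+02] F [-0.1 -0.1  0.2] w 0.699 g 0.0
[[0.59180731 0.0374906  0.11      ]
 [0.59097727 0.03777885 0.11      ]] [[0.59469034 0.03768231 0.09      ]]
[[ 0.662032    0.09566941  0.06      ]
 [ 0.62971836 -0.04650146  0.06      ]
 [ 0.46664234  0.13957571  0.06      ]] [0.54818035 0.04653713 0.06      ]
-12.66465025793206
```

```bash
python3 -m jog '{"offset":[[-0.001,0.003,-0.018],[0,0,-0.018],[0,0,-0.018],[0,0,-0.016],[0,0,0],[0,0,0],[0,0,0],[0,0,0],[0,0,0],[0,0,0],[0,0,0],[0,0,0]],"yaw":[0,0,0,0,0,0,0,0,0,0,0,0],"jaw":[0.3,0.3,0.3,0.3,0.3,0.6,1,1,1,1,1,1]}' 30; python3 -c "
from h import *
pose()"
```

```text
clock: 4.62
position: [0.5927, 0.037, 0.0944]
ee_rot: [0.979, 0.206, 0.001, 0.0]
ft_force: [-1.3, 0.2, 6.8]
grip_width: 0.355
grasp_force: 30.1
t 4.62 p [0.5927 0.037  0.0944] yaw [-2.38e+01  1.00e-01  1.80e+02] F [-1.3  0.2  6.8] w 0.355 g 30.1142218708992
```

```bash
python3 -m jog '{"offset":[[0,0,0.001],[0,0,0],[0,0,0],[0,0,0],[0,0,0],[0,0,0],[0,0,0],[0,0,0],[0,0,0],[0,0,0],[0,0,0],[0,0,0],[0,0,0],[0,0,0],[0,0,0],[0,0,0],[0,0,0],[0,0,0],[0,0,0],[0,0,0]],"yaw":[-6,-6,-6,-6,-6,-6,-6,-6,-6,-6,-6,-6,-6,-6,-6,-6,-6,-6,-6,-6],"jaw":[1,1,1,1,1,1,1,1,1,1,1,1,1,1,1,1,1,1,1,1]}'; python3 -c "
from h import *
o=pose();print(np.round(o['joint_pos'],2))"
```

```text
clock: 6.28
position: [0.5913, 0.0365, 0.0898]
ee_rot: [0.776, -0.63, -0.013, -0.001]
ft_force: [-17.1, -1.6, 40.2]
grip_width: 0.359
grasp_force: 60.2
t 6.28 p [0.5913 0.0365 0.0898] yaw [  78.2   -1.  -179. ] F [-17.1  -1.6  40.2] w 0.359 g 60.21311329677701
[-0.92  0.63  1.08  1.74 -0.62  1.17 -2.59]
```

The last joint hit its limit after about 102°. My yaw sign was flipped because I used extrinsic Euler angles. I'll release, back off, and look.

```bash
sed -i "s/'zyx'/'ZYX'/" h.py; python3 -m jog '{"offset":[[0,0,0.002],[0,0,0],[0,0,0],[0,0,0.01],[0,0,0.03],[0,0,0.03],[0,0,0],[0,0,0],[0,0,0],[0,0,0],[0,0,0],[0,0,0],[0,0,0],[0,0,0],[0,0,0],[0,0,0]],"yaw":[0,0,0,0,0,6,7,7,7,7,7,7,7,7,7,0],"jaw":[0.3,0.3,0.3,0.3,0.3,0.3,0.3,0.3,0.3,0.3,0.3,0.3,0.3,0.3,0.3,0.3]}'
python3 - <<'E'
from h import *
o=pose();print(np.round(o['joint_pos'],2))
p=cam('wrist'); pose(); p=cam('wrist')
for n in ['dial_top','shackle_bar']:
    print(n,[(np.round(r['at'],4).tolist(),round(r['score'],2),np.round(proj(p,r['at']))) for r in manip.tip_of(p,n)][:2])
u,v=proj(p,[0.58,0.036,0.1])[0].astype(int)
print(u,v); f=p['frame'][max(v-100,0):v+100,max(u-130,0):u+130]; print(max(u-130,0),max(v-100,0))
cv2.imwrite('pics/w3.png',cv2.resize(f,None,fx=3,fy=3,interpolation=cv2.INTER_CUBIC)[:,:,::-1])
E
```

```text
clock: 7.62
position: [0.5845, 0.0347, 0.152]
ee_rot: [0.997, -0.076, -0.01, 0.014]
ft_force: [0.4, -0.1, -0.2]
grip_width: 0.699
grasp_force: 0.0
t 7.62 p [0.5845 0.0347 0.152 ] yaw [ -8.8   1.  178.3] F [ 0.4 -0.1 -0.2] w 0.699 g 0.0
[-0.88  0.45  0.93  1.69 -0.35  1.22 -1.59]
t 7.67 p [0.5845 0.0347 0.1519] yaw [ -9.2   1.  178.3] F [-0.2 -0.3 -1. ] w 0.698 g 0.0
dial_top [([0.5375, -0.1842, 0.0541], 0.72, array([[621., 251.]])), ([0.5933, 0.0343, 0.114], 0.66, array([[319., 261.]]))]
shackle_bar [([0.6022, -0.1179, 0.0115], 0.84, array([[503., 170.]])), ([0.5052, 0.0595, 0.0709], 0.62, array([[303., 352.]]))]
319 272
189 172
```

View pics/w3.png

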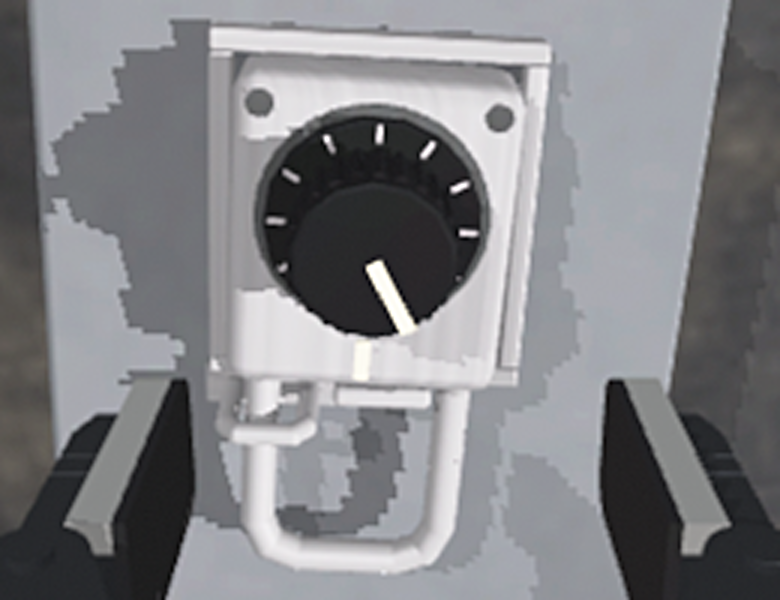

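The pointer is now one click (30°) anticlockwise of the index: pointer at crop (395,300), index at (361,360). I'll re-centre, grip and turn one more click.

```bash
python3 -m jog '{"offset":[[0.007,0.002,-0.014],[0,0,-0.016],[0,0,-0.016],[0,0,-0.010],[0,0,0],[0,0,0],[0,0,0],[0,0,0],[0,0,0],[0,0,0],[0,0,0],[0,0,0],[0,0,0],[0,0,0],[0,0,0],[0,0,0],[0,0,0],[0,0,0],[0,0,0],[0,0,0]],"yaw":[0,0,0,0,0,0,0,0,0,0,0,-6,-6,-6,-6,-6,0,0,0,0],"jaw":[0.3,0.3,0.3,0.3,0.3,0.6,1,1,1,1,1,1,1,1,1,1,1,1,0.3,0.3]}' 30;  python3 -c "
from h import *
o=pose();print(np.round(o['joint_pos'],2))"
```

```text
clock: 9.48
position: [0.5916, 0.0364, 0.0957]
ee_rot: [0.942, -0.335, -0.013, 0.012]
ft_force: [0.3, 1.1, 0.8]
grip_width: 0.63
grasp_force: 0.0
t 9.48 p [0.5916 0.0364 0.0957] yaw [-39.1   1.  178.2] F [0.3 1.1 0.8] w 0.63 g 0.0
[-0.89  0.59  0.99  1.71 -0.51  1.17 -2.  ]
```

```bash
python3 -m jog '{"offset":[[0,0,0.01],[0,0,0.025],[0,0,0.025],[-0.02,0.005,0.01],[-0.02,0.005,0.01],[-0.02,0.005,0],[-0.02,0.005,0],[-0.01,0,0],[0,0,0],[0,0,0],[0,0,0],[0,0,0],[0,0,0],[0,0,0],[0,0,0],[0,0,0],[0,0,0],[0,0,0],[0,0,0],[0,0,0]],"yaw":[0,0,5,7,7,7,7,7,7,7,7,7,7,7,7,7,7,7,0,0],"jaw":[0.3,0.3,0.3,0.3,0.3,0.3,0.3,0.3,0.3,0.3,0.3,0.3,0.3,0.3,0.3,0.67,0.67,0.67,0.67,0.67]}'
python3 - <<'E'
from h import *
p=cam('wrist'); o=pose();print(np.round(o['joint_pos'],2)); p=cam('wrist')
for n in ['dial_top','shackle_bar','lock']:
    print(n,[(np.round(r['at'],4).tolist(),round(r['score'],2),np.round(proj(p,r['at']))) for r in manip.tip_of(p,n)][:2])
save(p,'w4')
E
```

```text
clock: 11.15
position: [0.5015, 0.0561, 0.1759]
ee_rot: [0.816, 0.578, 0.002, 0.018]
ft_force: [-0.1, -0.5, 0.3]
grip_width: 0.33
grasp_force: 0.0
t 11.2 p [0.5015 0.0561 0.1758] yaw [ 70.6   1.  178.2] F [-0.3 -0.3  0.1] w 0.325 g 0.0
[-1.06  0.1   0.89  1.9  -0.05  1.16 -0.49]
dial_top [([0.5921, 0.0339, 0.1125], 0.55, array([[467., 243.]]))]
shackle_bar [([0.6009, -0.1194, 0.0129], 0.67, array([[465., 340.]])), ([0.505, 0.0601, 0.0746], 0.57, array([[319., 232.]]))]
lock [([0.5851, 0.0376, 0.0589], 0.6, array([[428., 218.]]))]
```

View pics/w4.png

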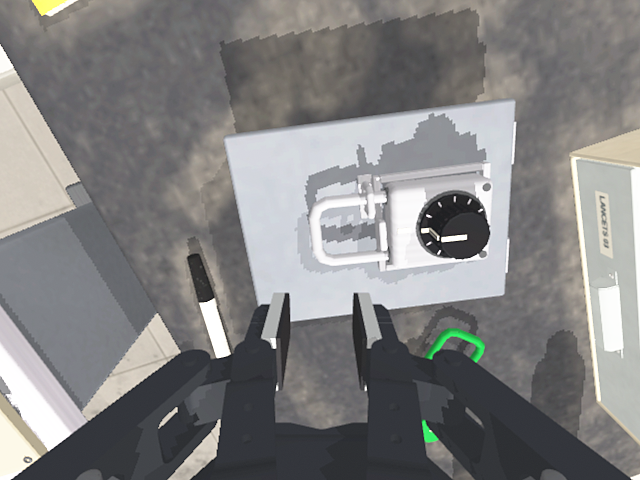

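The pointer now lies along the lock axis at the index: pointer end at (442,240), index at about (430,235). The shackle bar is at (316,232). I'll lower the fingers on either side of the bar.

```bash
python3 -m jog '{"offset":[[0.001,0.002,0],[0,0,-0.02],[0,0,-0.02],[0,0,-0.02],[0,0,-0.02],[0,0,-0.015],[0,0,-0.010],[0,0,-0.006],[0,0,0],[0,0,0]],"yaw":[6.5,0,0,0,0,0,0,0,0,0],"jaw":[0.67,0.67,0.67,0.67,0.67,0.67,0.67,0.67,0.67,0.67]}';  python3 -c "
from h import *
o=pose();print(np.round(o['joint_pos'],2))"
```

```text
clock: 12.23
position: [0.5027, 0.0583, 0.0648]
ee_rot: [0.781, 0.625, 0.003, 0.018]
ft_force: [0.1, -0.9, 0.1]
grip_width: 0.332
grasp_force: 0.0
t 12.23 p [0.5027 0.0583 0.0648] yaw [ 77.3   1.  178.2] F [ 0.1 -0.9  0.1] w 0.332 g 0.0
[-0.96  0.29  0.83  2.01 -0.23  0.92 -0.23]
```

No contact on the way down. I'll grip the bar and check the opening.

```bash
python3 -m jog '{"offset":[[0,0,0],[0,0,0],[0,0,0],[0,0,0],[0,0,0],[0,0,0]],"yaw":[0,0,0,0,0,0],"jaw":[0.8,0.9,1,1,1,1]}' 20
```

```text
clock: 12.73
position: [0.5022, 0.0584, 0.0645]
ee_rot: [0.78, 0.625, 0.003, 0.018]
ft_force: [-5.1, -0.6, 3.5]
grip_width: 0.084
grasp_force: 20.8
```

```bash
python3 -m jog '{"offset":[[-0.003,0.00065,0],[-0.003,0.00065,0],[-0.003,0.00065,0],[-0.003,0.00065,0],[-0.003,0.00065,0],[-0.003,0.00065,0],[-0.003,0.00065,0],[-0.003,0.00065,0],[-0.003,0.00065,0],[-0.003,0.00065,0],[0,0,0],[0,0,0],[0,0,0]],"yaw":[0,0,0,0,0,0,0,0,0,0,0,0,0],"jaw":[1,1,1,1,1,1,1,1,1,1,1,1,1]}'
```

```text
clock: 13.82
position: [0.4717, 0.065, 0.0641]
ee_rot: [0.78, 0.625, 0.002, 0.017]
ft_force: [-2.0, 0.9, 1.4]
grip_width: 0.084
grasp_force: 20.3
```

```bash
python3 -m jog '{"offset":[[-0.0015,0.0003,0],[-0.0015,0.0003,0],[0,0,0],[0,0,0],[0,0,0]],"yaw":[0,0,0,0,0],"jaw":[1,1,1,1,1]}'
```

```text
clock: 14.23
position: [0.4704, 0.0651, 0.0648]
ee_rot: [0.78, 0.625, 0.004, 0.019]
ft_force: [5.0, -2.0, 0.7]
grip_width: 0.082
grasp_force: 20.2
```

The stop is reached: the force reversed after about 32 mm. I'll release, rise, go over the padlock and look.

```bash
python3 -m jog '{"offset":[[0,0,0],[0,0,0],[0,0,0],[0,0,0.01],[0,0,0.03],[0,0,0.03],[0,0,0.03],[0.023,-0.005,0.01],[0.023,-0.005,0],[0.023,-0.006,0],[0.023,-0.006,0],[0.023,-0.005,0],[0,0,0],[0,0,0],[0,0,0],[0,0,0],[0,0,0],[0,0,0],[0,0,0],[0,0,0]],"yaw":[0,0,0,0,0,-6,-7,-7,-7,-7,-7,-7,-7,-7,-7,-7,-7,-7,0,0],"jaw":[0.67,0.67,0.67,0.67,0.67,0.67,0.67,0.67,0.67,0.67,0.67,0.67,0.67,0.3,0,0,0,0,0,0]}'
python3 - <<'E'
from h import *
p=cam('wrist'); o=pose();print(np.round(o['joint_pos'],2)); p=cam('wrist')
for n in ['dial_top','shackle_bar','lock']:
    print(n,[(np.round(r['at'],4).tolist(),round(r['score'],2),np.round(proj(p,r['at']))) for r in manip.tip_of(p,n)][:2])
save(p,'w5')
E
```

```text
clock: 15.9
position: [0.5843, 0.0386, 0.1747]
ee_rot: [0.994, -0.108, -0.011, 0.015]
ft_force: [-0.3, 0.5, -0.0]
grip_width: 0.998
grasp_force: 0.0
t 15.95 p [0.5843 0.0386 0.1747] yaw [-12.4   1.  178.2] F [-0.4  0.1 -0.1] w 0.997 g 0.0
[-1.    0.51  1.13  1.66 -0.45  1.29 -1.57]
dial_top [([0.5347, -0.1857, 0.0513], 0.94, array([[605., 226.]])), ([0.5888, 0.0353, 0.1147], 0.83, array([[323., 252.]]))]
shackle_bar [([0.6044, -0.1221, 0.0121], 0.68, array([[497., 151.]])), ([0.4735, 0.0655, 0.0713], 0.6, array([[315., 366.]]))]
lock [([0.5808, 0.0416, 0.0603], 0.95, array([[315., 237.]])), ([0.5445, -0.1789, 0.0012], 0.6, array([[556., 201.]]))]
```

View pics/w5.png

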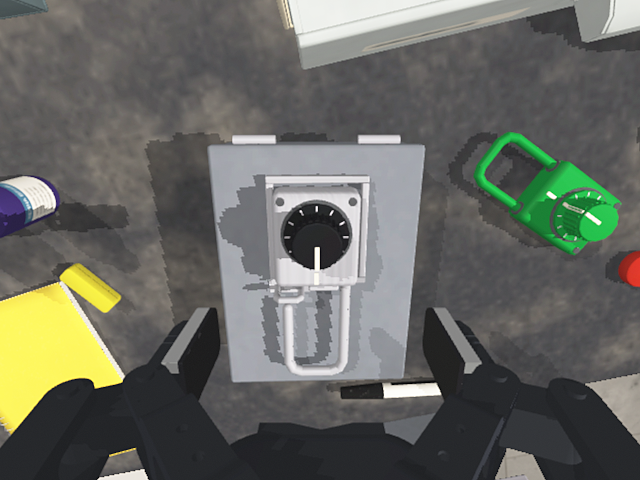

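The shackle is fully out, with the bar at (316,366), and the pointer is on the index. The padlock is seated at about (315,237). I'll descend open across its y and grip.

```bash
python3 -m jog '{"offset":[[0.001,0,-0.02],[0,0,-0.02],[0,0,-0.02],[0,0,-0.02],[0,0,-0.015],[0,0,-0.013],[0,0,0],[0,0,0]],"yaw":[0,0,0,0,0,0,0,0],"jaw":[0,0,0,0,0,0,0,0]}' 40; python3 -m jog '{"offset":[[0,0,0],[0,0,0],[0,0,0],[0,0,0],[0,0,0],[0,0,0]],"yaw":[0,0,0,0,0,0],"jaw":[0.2,0.4,1,1,1,1]}' 60
```

```text
clock: 16.82
position: [0.5854, 0.0383, 0.0664]
ee_rot: [0.994, -0.11, -0.011, 0.015]
ft_force: [-0.6, 0.1, 0.2]
grip_width: 1.001
grasp_force: 0.0
clock: 17.32
position: [0.5862, 0.0384, 0.0679]
ee_rot: [0.994, -0.11, -0.01, 0.014]
ft_force: [-2.2, -0.3, 7.7]
grip_width: 0.681
grasp_force: 64.9
```

```bash
python3 -m jog '{"offset":[[0,0,0.004],[0,0,0.006],[0,0,0.01],[0,0,0.01],[0,0,0.01],[0,0,0.01],[0,0,0.01],[0,0,0.01],[0,0,0.01],[0,0,0.01],[0,0,0.01],[0,0,0.01],[0,0,0.01],[0,0,0.008],[0,0,0.004],[0,0,0],[0,0,0],[0,0,0]],"yaw":[0,0,0,0,0,0,0,0,0,0,0,0,0,0,0,0,0,0],"jaw":[1,1,1,1,1,1,1,1,1,1,1,1,1,1,1,1,1,1]}' 80
python3 - <<'E'
from h import *
a=cam('side'); p=cam('wrist'); o=pose();print(np.round(o['joint_pos'],2))
for q in (a,p):
  for n in ['dial_top','shackle_bar','lock']:
    print(n,[(np.round(r['at'],4).tolist(),round(r['score'],2)) for r in manip.tip_of(q,n)][:2])
s=cv2.resize(a['frame'][150:330,240:440],(400,360)); w=cv2.resize(p['frame'],(400,300))
cv2.imwrite('pics/f.png',np.hstack([s[:300],w])[:,:,::-1])
E
```

```text
clock: 18.82
position: [0.5851, 0.0385, 0.1979]
ee_rot: [0.994, -0.11, -0.011, 0.015]
ft_force: [0.6, -0.2, -4.1]
grip_width: 0.68
grasp_force: 87.7
(4,)
t 18.92 p [0.5851 0.0385 0.1979] yaw [-12.6   1.  178.2] F [-0.8 -0.3 -4.1] w 0.679 g 87.71973524708301
[-1.01  0.5   1.15  1.63 -0.43  1.34 -1.59]
dial_top [([0.5366, -0.183, 0.0515], 0.54), ([0.5897, 0.0355, 0.2387], 0.53)]
shackle_bar [([0.6014, -0.1178, 0.0171], 0.5)]
lock [([0.5789, 0.035, 0.1855], 0.84), ([0.5415, -0.1805, -0.0009], 0.79)]
dial_top [([0.5887, 0.0364, 0.2412], 0.89), ([0.5393, -0.1861, 0.0541], 0.65)]
shackle_bar [([0.6018, -0.1189, 0.0116], 0.88)]
lock [([0.5818, 0.0396, 0.1883], 0.83), ([0.5422, -0.1814, -0.0007], 0.59)]
```

View pics/f.png

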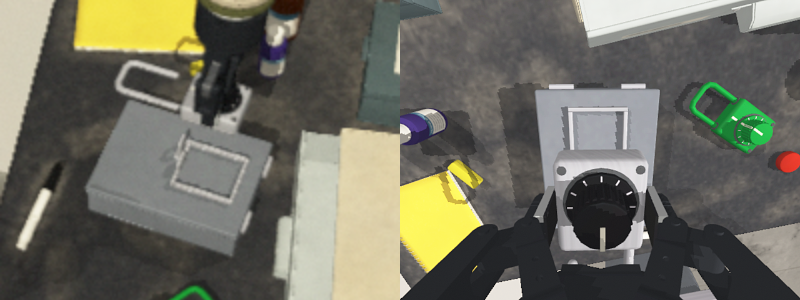

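The seat is empty, at (210,165) in the left half of the picture. The padlock is held level at z≈0.187, about 127 mm above the lid, with its shackle drawn out (left half, around (145,85)).

```bash
python3 -c "
from h import *
print(manip.hand_in())"
```

```text
the job is handed in; nothing more can be done
None
```

I turned the dial to the index, drew the shackle out to its stop, and handed the job in with the open padlock held level and still about 127 mm above the strongbox lid; hand-in returned no verdict.

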